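Bolt a tile under the stencil

ROBOT

A 6-joint arm with a two-finger parallel gripper is mounted at the origin on the work surface; the furniture and walls round the work are solid. World frame = base frame: x ahead of the robot, y to its left, z up, the work surface at z = 0. Lengths are in mm, angles in rad, forces in N, time in s.
With the tool pointing down it reaches from about 300 to 775 mm from the base axis. Payload 14.6 kg.
Tool frame: the origin (TCP) lies on the centre line of the jaws, within the pads' length; the fingertips stand 22 mm ahead of it and the grasp point (between the pads) lies 3 mm ahead of it; z points along the fingers, y is the line along which they close (so a half turn about z gives the same grasp; the last joint's range is limited). The gripper opens to 94 mm and grips with 3 to 60 N. Pads are 16 mm wide; open, the fingers measure 119 mm over their backs; the gripper's body (75 mm by 177 mm) begins 78 mm behind the grasp point.
Start: joints at [-1.388, 0.3, 1.521, -0, 1.321, -0.067], TCP at [135.959, -532.921, 227.446] pointing down, gripper open.
Joint ranges: [-3.03, 3.03], [-0.79, 2.21], [0.23, 2.52], [-1.04, 4.18], [0, 3.07], [-2.55, 2.55]. Speed limits (rad/s): [2.22, 2.22, 2.57, 3.14, 3.14, 3.14].

INTERFACE

Orientations are given as a 3x3 rotation matrix whose columns are the frame's x, y, z axes.
In Python, from bench import bot gives the robot as it stands. The module is installed in compiled form; this text tells all that it offers.
- The arm moves only by the tool carry_out, never from a script. Its argument "motion" is a list of rows, each a list of 3 entries, a list of its own where there are three numbers: the shift along the tool's x, y, z in m, then the turn, a rotation vector about the tool's x, y, z in rad, then the gripper's target within -1 to 1 (fully open at 1, half-way at 0, shut at -1). In form: [[[x, y, z], [rx, ry, rz], grip], ...]. A call has 1 to 20 rows; each row shifts and turns the commanded pose from where the row before left it, along the tool's axes as they then stand; what a row does not reach is not made up. A row lasts 1/8 s, in which the tool goes at most 62.5 mm and 10.7 degrees, less where a joint would pass 70% of its speed; a pose out of reach is approached as far as the arm can. A call is refused whole if a number of a shift passes 0.0625 or a number of a turn 0.188, either way. A call with a gripper value outside its range is refused whole. The fingers move at their own pace and stop on an object; "grip_force" is the grip in N (left out, the last holds). Time passes only in rows, so rows that do not move let the fingers close. It gives the time, the measured TCP pose, the force and the opening at its end, in the units of the state.
- bot.observe(): the state, without advancing time (a new reading comes with each control period).
- bot.capture(name): name is "scene" or "top" or "wrist"; returns a dict with "pixels" (400x640x3 uint8, red, green, blue), "fx", "fy", "cx", "cy" (pixels), "dist_coeffs" ([k1, k2, p1, p2, k3] as OpenCV has them; the pictures are not rectified), "origin" and "rotation" of the camera in the world; the wrist camera has in their place "T_tool_cam" (4x4, takes a point from camera to tool coordinates, whose origin is the TCP and whose axes are the flange's). Camera axes: x right, y up, looking along -z (the intrinsics and any distortion apply to the point x, -y, -z); pixel columns grow to the right and rows downward; lengths in mm; the calibration is good to about 2 mm. A picture is of the moment at which its call begins: read the wrist's pose just before it. There is no depth.
- bot.hand_in(): hands the job in, once; it reports no verdict.
The state is a dict: "clock": time; "joint_positions": joint angles; "dq": joint speeds; "joint_efforts": joint torques, N m; "tool_pos": TCP position; "ee_rot": TCP orientation; "wrist_force": force on the tool from outside, world axes, zero at the start; "moment": the same for the moment, N m; "opening": finger opening in mm.
Only numpy, scipy, OpenCV 4.12 (cv2) and the standard library are available. Lean on these libraries where they do the work, as an engineer would, in place of code of your own. Each camera call takes 0.05 s, during which the arm holds its last target. There are 200 camera calls.

TASK

Get the terracotta tile ready for stencilling: lay it flat in the nest between the four corner stops of the jig without dropping it, fold the hinged stencil leaf over until it lies fully down on the tile, then slide the bolt's grip all the way to its end stop so that the bolt holds the leaf down. Leave the two glaze jars and the pink cup where they are.

Things in the scene. Friction and masses are not known exactly. Their poses are not given: they have to be found in the camera images.
- tile_mid (a point): Centre (half-way up) of the loose terracotta tile, a plain flat slab 140 x 60 x 10 mm, 0.12 to 0.24 kg, both faces alike, at the start lying flat on the bench to the right of the jig. Its x axis runs along the 140 mm length, y along the 60 mm width, z up. Either way round is fine.
- nest (a point): Centre of the nest floor, 18 mm above the bench, on the stencil jig, a fixed plywood board. Its x runs along the hinge, away from the robot; y left, to the hinge; z up. Four bevelled L-shaped corner stops, 6 mm high, enclose 148 (x) x 68 (y) mm: the tile goes in lengthwise along x with 4 mm play all round. The middle 100 mm of the long sides is open for fingers.
- hinge_mid (a point): Middle of the leaf's hinge axis on the jig, 74 mm from the nest's centre along the nest's +y, 36 mm above the bench; same axes as the nest. Behind it (y +2 to +14 mm) runs a wooden strip whose top is level with it. The board spans 200 mm in x. On the other side of the nest, the bolt's wooden block (70 mm long in x, top 40 mm above the bench) starts 68 mm from the nest's centre.
- stencil_leaf (a joint): Opening angle of the stencil leaf, rad: 0 = folded fully down flat over the nest (0.6 mm above a seated tile), 2.05 to 2.3 at the start = thrown back to the left past upright. The leaf is a wooden frame with a lattice sheet, 190 mm along the hinge, 136 mm from hinge axis to free edge, 12 mm thick. Its stiff hinge (0.3 N m) stays where it is left: push it over, then press it fully down.
- leaf_edge (a point): Middle of the leaf's free edge, on the leaf's outer face (on top when folded down, then 40 mm above the bench). It moves with the leaf. The frame's rail along this edge is 22 mm wide.
- bolt (a joint): Travel of the flat steel slide bolt, m: 0 = withdrawn, 0.040 = its end stop, its tongue 17 mm over the leaf's free rail; 0 to 0.010 at the start. It slides along the nest's +y, towards the leaf, against about 2.5 N of friction, and stays where it is left. If the leaf is not fully down, the tongue runs into or under it.
- bolt_grip (a point): Centre of the bolt's upright wooden grip, a bar 46 mm long (jig x) x 14 mm thick (jig y) x 30 mm high, its centre 69 mm and its top 84 mm above the bench. The steel straps of the bolt beside it reach 50 mm above the bench. It lies 126 mm less the bolt's travel from the nest's centre, along the nest's -y, with the nest's axes.
- glaze_jar_1: Bystander: screw-lid glaze jar, 65 mm across, 86 mm high; origin at the centre of its underside.
- glaze_jar_2: Bystander: screw-lid glaze jar, 64 mm across, 86 mm high; origin at the centre of its underside.
- bisque_cup: Bystander: pink unglazed cup, 68 mm across, 62 mm high; origin at the centre of its underside.

How it is judged:
By the outcome, as a careful person would: the job done as asked, in the order asked, and still so for the second after the job is handed in, with the robot touching nothing.
It also fails if it takes over 72 s, if anything falls off the work surface, if the arm or the gripper's body presses on something with over 40 N, if the wrist force passes 120 N, or if a joint passes its speed limit or range.

## Working session

There is one attempt and no reset: what is moved stays moved. The work goes in short steps, Python scripts to look and compute and a tool call to move; the robot and the scene stay as the last step left them, time stands still between calls to the robot, and variables do not carry over. Pictures are saved under pics/ and viewed, on a budget of 10 in all, crops included, one or two more only if the job needs it, and the job is handed in when it is done.

Besides the shell and the picture viewer there is one more tool, called after ">>>" in YAML: its name, and indented under it one key for each argument. carry_out: Moves the arm, as the interface text tells. Its arguments: {"type":"object","properties":{"motion":{"type":"array","items":{"type":"array"}},"grip_force":{"type":"number"}},"required":["motion"]}

```bash
mkdir -p pics; cat > h.py <<'E'
import numpy as np, cv2, pickle
from bench import bot
def cap(name, fn):
    s=bot.observe(); c=bot.capture(name)
    if name=='wrist':
        T=np.array(c['T_tool_cam'],float); R=np.array(s['ee_rot']); p=np.array(s['tool_pos'])
        c['rotation']=R@T[:3,:3]; c['origin']=R@T[:3,3]+p
    pickle.dump(c,open(fn+'.pkl','wb'))
    cv2.imwrite(f'pics/{fn}.png',cv2.cvtColor(np.asarray(c['pixels']),cv2.COLOR_RGB2BGR)); return c
def load(fn): return pickle.load(open(fn+'.pkl','rb'))
def K(c): return np.array([[c['fx'],0,c['cx']],[0,c['fy'],c['cy']],[0,0,1.]]),np.array(c['dist_coeffs'],float)
def at(c,uv,z):
    k,d=K(c); n=cv2.undistortPoints(np.array(uv,float).reshape(-1,1,2),k,d).reshape(-1,2)
    r=np.c_[n[:,0],-n[:,1],-np.ones(len(n))]@np.array(c['rotation']).T; o=np.array(c['origin'],float)
    z=np.broadcast_to(np.asarray(z,float),len(r)); return o+r*((z-o[2])/r[:,2])[:,None]
def proj(c,P):
    k,d=K(c); q=(np.array(P,float)-np.array(c['origin']))@np.array(c['rotation']); q=q*[1,-1,-1]
    return cv2.projectPoints(q.reshape(-1,1,3),np.zeros(3),np.zeros(3),k,d)[0].reshape(-1,2)
E
python3 - <<'E'
from h import *
for n in('top','scene'):
    c=cap(n,n+'0'); print(n,c['fx'],c['origin'],np.round(c['rotation'],3).tolist(),c['dist_coeffs'])
s=bot.observe(); print({k:np.round(v,3).tolist() for k,v in s.items()})
E
```

```text
top 428.70314186970796 [ 393.53628405  -17.67405584 1240.55223961] [[-0.008, 0.996, -0.093], [-1.0, -0.006, 0.014], [0.013, 0.093, 0.996]] [-0.10724486  0.          0.          0.          0.        ]
scene 483.1719063320701 [-112.90779353 1109.59451277  661.8456968 ] [[-0.873, 0.187, -0.451], [-0.488, -0.357, 0.797], [-0.012, 0.915, 0.402]] [-0.11302883  0.          0.          0.          0.        ]
{'clock': 0.1, 'joint_positions': [-1.388, 0.3, 1.522, 0.0, 1.321, -0.067], 'dq': [-0.001, -0.0, -0.001, -0.002, 0.001, 0.0], 'joint_efforts': [0.001, -53.264, -35.328, 0.071, 0.024, -0.0], 'tool_pos': [135.92, -532.698, 226.917], 'ee_rot': [[0.969, 0.247, -0.0], [0.247, -0.969, 0.001], [0.0, -0.001, -1.0]], 'wrist_force': [-0.512, -0.506, 0.85], 'moment': [0.001, 0.018, -0.024], 'opening': 94.459}
```

View pics/top0.png

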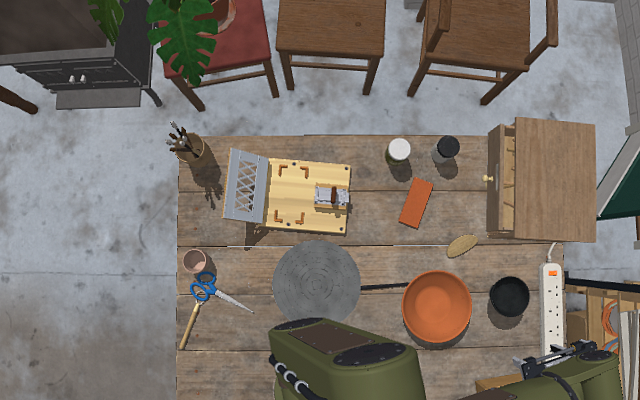

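View pics/scene0.png

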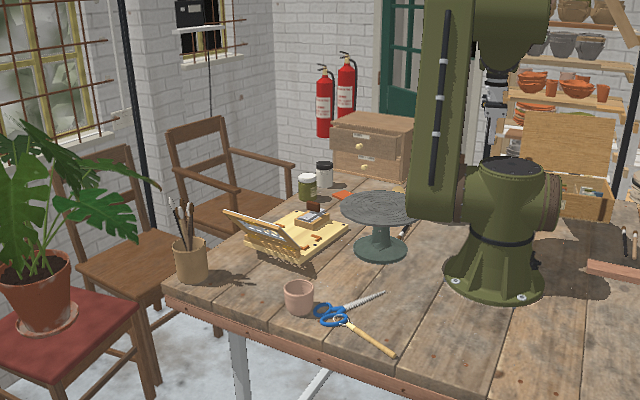

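The top view shows the jig at about (305,195) with the leaf thrown back left, the tile at (416,202), the jars at (399,150) and (447,149), and the cup at (195,262). A tall turntable stands nearer the robot at (317,282). Next I'll enlarge the working area.

```bash
python3 - <<'E'
from h import *
i=cv2.imread('pics/top0.png')[130:245,218:468]
i=cv2.resize(i,None,fx=3.2,fy=3.2,interpolation=cv2.INTER_CUBIC); cv2.imwrite('pics/crop1.png',i)
c=load('top0')
im=cv2.cvtColor(cv2.imread('pics/top0.png'),cv2.COLOR_BGR2HSV)
m=cv2.inRange(im,(3,150,90),(16,255,255)); m[:, :390]=0; m[:,440:]=0; m[:170]=0;m[235:]=0
cs=max(cv2.findContours(m,0,2)[0],key=cv2.contourArea); r=cv2.minAreaRect(cs); print(r,cv2.contourArea(cs))
b=cv2.boxPoints(r); P=at(c,b,10); print(P.round(1),P.mean(0)); print(np.linalg.norm(P-np.roll(P,1,0),axis=1))
E
```

```text
((415.5488586425781, 202.19761657714844), (20.586618423461914, 47.19491958618164), 19.79887580871582) 891.0
[[ 477.4 -235.7   10. ]
 [ 607.2 -286.    10. ]
 [ 586.5 -342.9   10. ]
 [ 456.7 -291.9   10. ]] [ 531.94462042 -289.12992261   10.        ]
[ 59.79347602 139.25959153  60.54519334 139.41953331]
```

View pics/crop1.png

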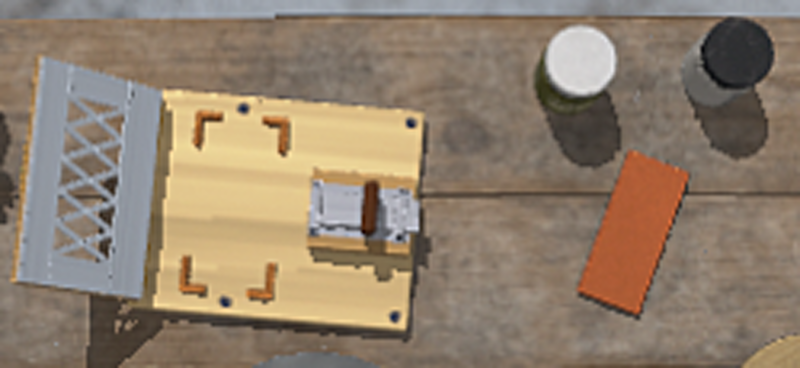

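The crop shows the stop outer corners at about (195,113), (290,118), (273,300) and (182,293), and the board's right edge running (425,113) to (408,330). The grip is at (370,207), and the tile's size checks out.

```bash
python3 - <<'E'
from h import *
c=load('top0')
px=lambda a: np.array(a,float)/3.2+[218,130]
s=at(c,px([(195,112),(290,118),(273,300),(181,294)]),23); print('stops',s.round(1)); ctr=s.mean(0)
print('dims',np.linalg.norm(s-np.roll(s,1,0),axis=1).round(1))
ex=(s[0]+s[1]-s[2]-s[3])/2; print('centre',ctr.round(1),'yaw stops',np.degrees(np.arctan2(ex[1],ex[0])))
b=at(c,px([(425,113),(408,330)]),18); e=b[0]-b[1]; print('board edge',b.round(1),np.linalg.norm(e),np.degrees(np.arctan2(e[1],e[0])))
g=at(c,px([(371,181),(371,233)]),84); print('grip top',g.round(1),g.mean(0))
yw=np.arctan2(e[1],e[0]); 
for a in (yw,):
  R=np.array([[np.cos(a),-np.sin(a)],[np.sin(a),np.cos(a)]]); print('in nest', ((g[:,:2]-ctr[:2])@R).round(1), ((b[:,:2]-ctr[:2])@R).round(1))
# turntable height guess & leaf edge for angles
  for th in (2.05,2.15,2.3):
    y=74-136*np.cos(th); z=36+136*np.sin(th)   # edge rough
    P=[[*(ctr[:2]+R@[x,y]),z] for x in(-95,95)]; print(th,((proj(c,P)-[218,130])*3.2).round(0).tolist())
for n,u in(('jar1',(399,150)),('jar2',(448,147))): print(n,at(c,[u],86).round(0))
c2=load('scene0')
print('turntable rims top', at(c,[(273,282),(360,282),(317,239),(317,324)],120).round(0).tolist())
print('scene rim', [at(c2,[(341,205),(416,207),(376,190)],z).round(0).tolist() for z in(100,120,150)])
print('top c',[at(c,[(273,282),(360,282)],z).round(0).tolist() for z in(100,150)])
E
```

```text
stops [[640.4 106.8  23. ]
 [634.3  21.1  23. ]
 [470.3  36.7  23. ]
 [476.1 118.6  23. ]]
dims [164.7  85.9 164.8  82.1]
centre [555.3  70.8  23. ] yaw stops -4.770513069996924
board edge [[ 639.3 -101.    18. ]
 [ 443.   -83.3   18. ]] 197.1186101926626 -5.1497315216310895
grip top [[567.4 -49.6  84. ]
 [522.8 -49.2  84. ]] [545.10412627 -49.4439752   84.        ]
in nest [[  22.9 -118.9]
 [ -21.6 -122.5]] [[  99.1 -163.5]
 [ -98.  -163.5]]
2.05 [[41.0, 287.0], [65.0, 54.0]]
2.15 [[28.0, 287.0], [53.0, 55.0]]
2.3 [[12.0, 286.0], [37.0, 57.0]]
jar1 [[ 668. -230.   86.]]
jar2 [[ 677. -368.   86.]]
turntable rims top [[313.0, 112.0, 120.0], [312.0, -114.0, 120.0], [424.0, -3.0, 120.0], [205.0, -2.0, 120.0]]
scene rim [[[445.0, -29.0, 100.0], [250.0, -115.0, 100.0], [400.0, -181.0, 100.0]], [[425.0, 12.0, 120.0], [237.0, -71.0, 120.0], [382.0, -135.0, 120.0]], [[395.0, 73.0, 150.0], [218.0, -6.0, 150.0], [354.0, -66.0, 150.0]]]
top c [[[312.0, 114.0, 100.0], [310.0, -116.0, 100.0]], [[315.0, 108.0, 150.0], [314.0, -112.0, 150.0]]]
```

>>> carry_out:
  motion:
    - [[0.037,-0.0115,0],[0,0,0],1]
    - [[0.037,-0.0115,0],[0,0,0],1]
    - [[0.037,-0.0115,0],[0,0,0],1]
    - [[0.037,-0.0115,0],[0,0,0],1]
    - [[0.037,-0.0115,0],[0,0,0],1]
    - [[0.037,-0.0115,0],[0,0,0],1]
    - [[0.037,-0.0115,0],[0,0,0],1]
    - [[0.037,-0.0115,0],[0,0,0],1]
    - [[0.037,-0.0115,0],[0,0,0],1]
    - [[0.037,-0.0115,0],[0,0,0],1]
    - [[0.037,-0.0115,0],[0,0,0],1]
    - [[0.037,-0.0115,0],[0,0,0],1]
    - [[0,0,0],[0,0,0.155],1]
    - [[0,0,0],[0,0,0.155],1]
    - [[0,0,0],[0,0,0.155],1]
    - [[0,0,0],[0,0,0.155],1]
    - [[0,0,0],[0,0,0],1]
    - [[0,0,0],[0,0,0],1]

```text
clock: 2.35
tool_pos: [532.0, -289.4, 227.3]
ee_rot: [[0.933, -0.359, -0.0], [-0.359, -0.933, 0.0], [-0.0, -0.0, -1.0]]
wrist_force: [-0.3, -0.3, -0.5]
opening: 94.2
```

```bash
python3 - <<'E'
from h import *
c=cap('wrist','w1')
im=cv2.cvtColor(cv2.imread('pics/w1.png'),cv2.COLOR_BGR2HSV)
m=cv2.inRange(im,(3,150,90),(16,255,255))
cs=max(cv2.findContours(m,0,2)[0],key=cv2.contourArea); r=cv2.minAreaRect(cs); print(r,cv2.contourArea(cs))
P=at(c,cv2.boxPoints(r),10); print(P.round(1),P.mean(0)); print(np.linalg.norm(P-np.roll(P,1,0),axis=1))
s=bot.observe(); R=np.array(s['ee_rot']); print('tool frame',((P-s['tool_pos'])@R).round(1), ((P.mean(0)-s['tool_pos'])@R).round(1), np.array(s['joint_positions']).round(2))
E
```

```text
((311.5, 174.0), (118.0, 53.0), 90.0) 5881.0
[[ 607.8 -286.4   10. ]
 [ 587.  -340.4   10. ]
 [ 457.1 -293.6   10. ]
 [ 480.1 -233.9   10. ]] [ 532.99360168 -288.58059688   10.        ]
[138.10456597  57.88638713 138.08935409  63.98888789]
tool frame [[ 69.7 -30.1 217.3]
 [ 69.7  27.8 217.3]
 [-68.4  30.9 217.3]
 [-68.4 -33.1 217.3]] [  0.7  -1.1 217.3] [-0.56  0.43  1.35 -0.    1.36  1.38]
```

View pics/w1.png

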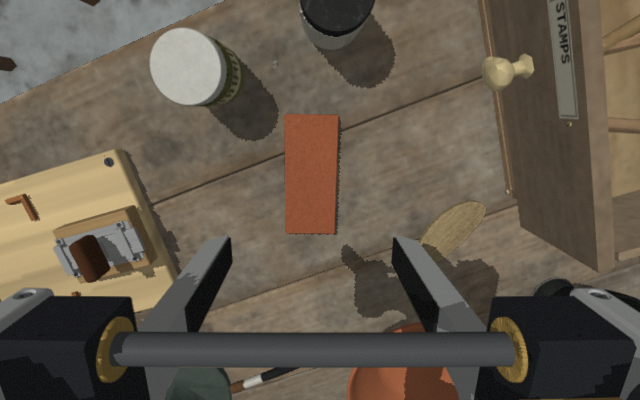

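The wrist view shows the tile square to the jaws at (311,174), within 1 mm of the top-camera estimate. Descending to grasp it.

>>> carry_out:
  motion:
    - [[0,-0.001,0.03],[0,0,0],1]
    - [[0,0,0.03],[0,0,0],1]
    - [[0,0,0.03],[0,0,0],1]
    - [[0,0,0.03],[0,0,0],1]
    - [[0,0,0.03],[0,0,0],1]
    - [[0,0,0.025],[0,0,0],1]
    - [[0,0,0.015],[0,0,0],1]
    - [[0,0,0.008],[0,0,0],1]
    - [[0,0,0.004],[0,0,0],1]
    - [[0,0,0.001],[0,0,0],1]
    - [[0,0,0],[0,0,0],1]
    - [[0,0,0],[0,0,0],-1]
    - [[0,0,0],[0,0,0],-1]
    - [[0,0,0],[0,0,0],-1]
    - [[0,0,0],[0,0,0],-1]
    - [[0,0,0],[0,0,0],-1]
    - [[0,0,0],[0,0,0],-1]
    - [[0,0,0],[0,0,0],-1]
  grip_force: 30

```text
clock: 4.65
tool_pos: [532.4, -288.5, 24.5]
ee_rot: [[0.932, -0.362, 0.0], [-0.362, -0.932, -0.0], [0.0, -0.0, -1.0]]
wrist_force: [0.1, -0.2, 1.3]
opening: 59.3
```

>>> carry_out:
  motion:
    - [[0,0,-0.01],[0,0,0],-1]
    - [[0,0,-0.02],[0,0,0],-1]
    - [[0,0,-0.03],[0,0,0],-1]
    - [[0,0,-0.035],[0,0,0],-1]
    - [[0,0,-0.035],[0,0,0],-1]
    - [[0,0,-0.035],[0,0,0],-1]
    - [[0,0,-0.035],[0,0,0],-1]
    - [[-0.0055,-0.0172,0],[0,0,0],-1]
    - [[-0.011,-0.0343,0],[0,0,0],-1]
    - [[-0.011,-0.0343,0],[0,0,0],-1]
    - [[-0.011,-0.0343,0],[0,0,0],-1]
    - [[-0.011,-0.0343,0],[0,0,0],-1]
    - [[-0.011,-0.0343,0],[0,0,0],-1]
    - [[-0.011,-0.0343,0],[0,0,0],-1]
    - [[-0.011,-0.0343,0],[0,0,0],-1]
    - [[-0.011,-0.0343,0],[0,0,0],-1]
    - [[-0.011,-0.0343,0],[0,0,0],-1]
    - [[-0.0055,-0.0172,0],[0,0,-0.095],-1]
    - [[0,0,0],[0,0,-0.095],-1]
    - [[0,0,0],[0,0,-0.095],-1]

```text
clock: 7.15
tool_pos: [553.0, 72.2, 223.4]
ee_rot: [[0.997, -0.081, -0.002], [-0.081, -0.997, -0.0], [-0.002, 0.0, -1.0]]
wrist_force: [-0.1, 0.3, -2.3]
opening: 59.8
```

```bash
python3 - <<'E'
from h import *
s=bot.observe(); print({k:np.round(s[k],3).tolist() for k in('tool_pos','wrist_force','opening','joint_positions','ee_rot')})
c=cap('wrist','w2')
E
```

```text
{'tool_pos': [552.969, 72.239, 223.442], 'wrist_force': [-0.053, 0.251, -2.332], 'opening': 59.78, 'joint_positions': [0.064, 0.321, 1.503, 0.0, 1.319, 1.716], 'ee_rot': [[0.997, -0.081, -0.002], [-0.081, -0.997, -0.0], [-0.002, 0.0, -1.0]]}
```

View pics/w2.png

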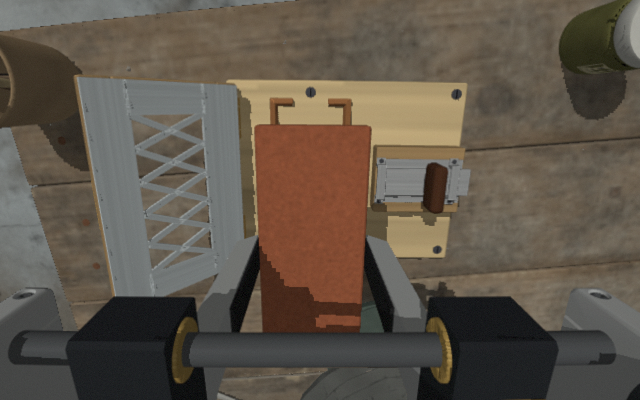

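The wrist view shows the tile held square at (256–370, 126). The far stops' outer corners are at (270,99) and (352,99), and the board's far and right edges are visible with their corner at (467,83).

```bash
python3 - <<'E'
from h import *
c=load('w2'); s=bot.observe(); R=np.array(s['ee_rot']); p=np.array(s['tool_pos'])
st=at(c,[(270,99),(352,99.5)],24); b=at(c,[(228,80.5),(467,83),(444,258)],18)
print('stops',st.round(1),np.linalg.norm(st[0]-st[1])); print('board',b.round(1))
for i,j in((0,1),(1,2)):
  e=b[i]-b[j]; print(np.linalg.norm(e).round(1),np.degrees(np.arctan2(e[1],e[0])).round(2))
e=st[0]-st[1]; print('stop line',np.degrees(np.arctan2(e[1],e[0])).round(2))
for yaw in(-4.8,-4.5,-5.1):
  a=np.radians(yaw); Rz=np.array([[np.cos(a),-np.sin(a)],[np.sin(a),np.cos(a)]]); print(yaw,'nest from stops',(st[:,:2].mean(0)-Rz@[82,0]).round(1),'from board corner', (b[1,:2]-Rz@[100,-163.5]).round(1), (b[0,:2]-Rz@[100,88]).round(1))
t=at(c,[(256,126),(370,126)],209); print('tile far',((t-p)@R).round(1),np.linalg.norm(t[0]-t[1]))
print('psi',np.degrees(np.arctan2(R[1,0],R[0,0])))
# enlarged crop w/ predicted overlay
E
```

```text
stops [[642.5 109.   24. ]
 [635.1  25.1  24. ]] 84.25758706350764
board [[664.5 150.8  18. ]
 [642.3 -95.4  18. ]
 [444.4 -77.2  18. ]]
247.2 84.85
198.7 -5.23
stop line 84.99
-4.8 nest from stops [557.1  73.9] from board corner [556.3  75.9] [557.5  71.5]
-4.5 nest from stops [557.1  73.5] from board corner [555.4  75.5] [557.9  71. ]
-5.1 nest from stops [557.1  74.4] from board corner [557.2  76.4] [557.   72.1]
tile far [[ 70.8 -29.1  14.4]
 [ 70.5  28.6  14.4]] 57.67247599358759
psi -4.390453042387311
```

>>> carry_out:
  motion:
    - [[0.0027,-0.001,0.015],[0,0,0.011],-1]
    - [[0,0,0.03],[0,0,0],-1]
    - [[0,0,0.03],[0,0,0],-1]
    - [[0,0,0.03],[0,0,0],-1]
    - [[0,0,0.025],[0,0,0],-1]
    - [[0,0,0.02],[0,0,0],-1]
    - [[0,0,0.01],[0,0,0],-1]
    - [[0,0,0],[0,0,0],-1]
    - [[0,0,0],[0,0,0],-1]

```text
clock: 8.32
tool_pos: [557.1, 72.0, 65.1]
ee_rot: [[0.995, -0.097, 0.001], [-0.097, -0.995, 0.0], [0.001, -0.0, -1.0]]
wrist_force: [-0.7, -0.1, -1.5]
opening: 59.4
```

```bash
python3 - <<'E'
from h import *
s=bot.observe(); print({k:np.round(s[k],3).tolist() for k in('tool_pos','wrist_force','opening','ee_rot')})
a=cv2.imread('pics/w3.png') if cap('wrist','w3') is None else cv2.imread('pics/w3.png')
cv2.imwrite('pics/w3c.png',cv2.resize(a[60:340,180:480],None,fx=2.1,fy=2.1,interpolation=cv2.INTER_CUBIC))
E
```

```text
{'tool_pos': [557.088, 71.991, 65.063], 'wrist_force': [-0.67, -0.124, -1.532], 'opening': 59.367, 'ee_rot': [[0.995, -0.097, 0.001], [-0.097, -0.995, 0.0], [0.001, -0.0, -1.0]]}
```

View pics/w3c.png

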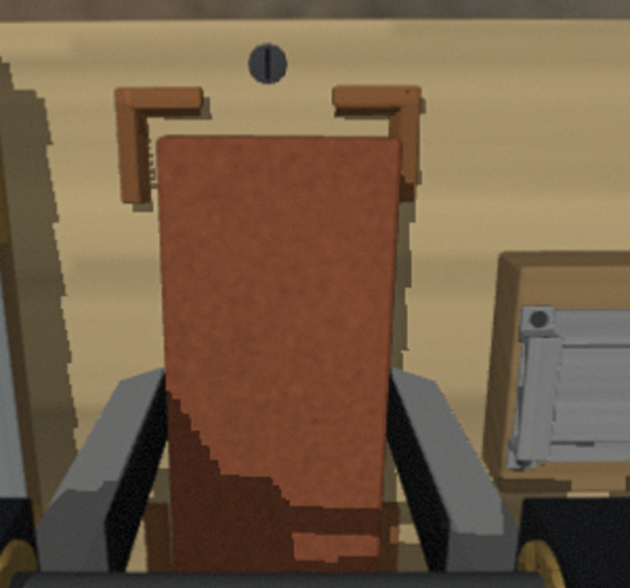

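The crop shows the far stops' outer corners at (115,90) and (422,88), and the tile's far edge from (159,137) to (400,137). The tile sits too far right, so I'll work out the shift.

```bash
python3 - <<'E'
from h import *
c=load('w3'); s=bot.observe(); R=np.array(s['ee_rot']); p=np.array(s['tool_pos'])
f=lambda a,z:((at(c,np.array(a,float)/2.1+[180,60],z)-p)@R)
st=f([(115,89),(422,87.5)],24); print('stops outer',st.round(1), np.linalg.norm(st[0]-st[1]).round(1))
si=f([(148,110),(389,108)],24); print('stops inner(top)',si.round(1))
tz=p[2]-14.5; t=f([(159,137),(400,137)],tz); print('tile',t.round(1),np.linalg.norm(t[0]-t[1]).round(1))
E
```

```text
stops outer [[ 82.3 -45.3  41.3]
 [ 82.6  38.7  41.3]] 83.9
stops inner(top) [[ 76.7 -36.5  41.3]
 [ 77.2  29.9  41.3]]
tile [[ 71.  -29.4  14.6]
 [ 71.   28.7  14.6]] 58.1
```

>>> carry_out:
  motion:
    - [[-0.0007,-0.0031,0],[0,0,0],-1]
    - [[0,0,0.005],[0,0,0],-1]
    - [[0,0,0.005],[0,0,0],-1]
    - [[0,0,0.003],[0,0,0],-1]
    - [[0,0,0.003],[0,0,0],-1]
    - [[0,0,0.002],[0,0,0],-1]
    - [[0,0,0.002],[0,0,0],-1]
    - [[0,0,0.001],[0,0,0],-1]
    - [[0,0,0],[0,0,0],-1]
    - [[0,0,0],[0,0,0],-1]

```text
clock: 9.62
tool_pos: [556.4, 75.1, 43.5]
ee_rot: [[0.995, -0.096, 0.0], [-0.096, -0.995, 0.0], [0.0, -0.0, -1.0]]
wrist_force: [0.1, -0.1, -2.4]
opening: 59.4
```

```bash
python3 - <<'E'
from h import *
s=bot.observe(); print({k:np.round(s[k],3).tolist() for k in('clock','tool_pos','wrist_force','moment','opening','ee_rot')})
a=cv2.imread('pics/w4.png') if cap('wrist','w4') is None else cv2.imread('pics/w4.png')
cv2.imwrite('pics/w4c.png',cv2.resize(a[60:340,180:480],None,fx=2.1,fy=2.1,interpolation=cv2.INTER_CUBIC))
E
```

```text
{'clock': 9.625, 'tool_pos': [556.411, 75.086, 43.524], 'wrist_force': [0.064, -0.076, -2.39], 'moment': [0.028, 0.003, -0.012], 'opening': 59.433, 'ee_rot': [[0.995, -0.096, 0.0], [-0.096, -0.995, 0.0], [0.0, -0.0, -1.0]]}
```

View pics/w4c.png

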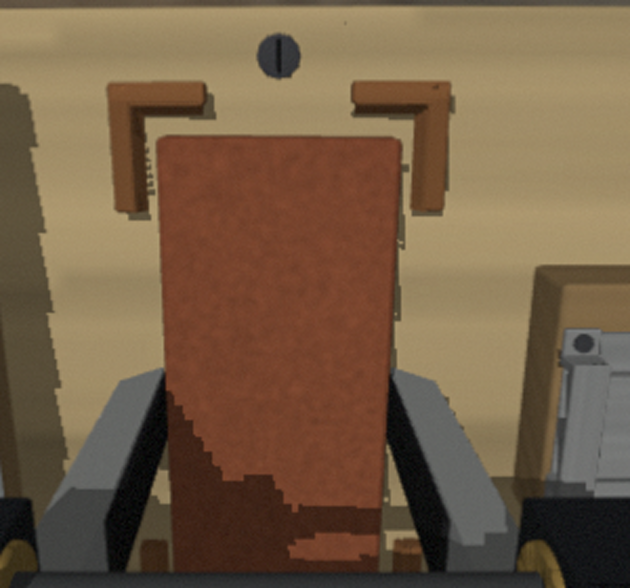

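The tile is inside the stops with side gaps of about 13 and 14 px, and the far gap reads about 27 px. I'll check that one numerically.

```bash
python3 - <<'E'
from h import *
c=load('w4'); s=bot.observe(); R=np.array(s['ee_rot']); p=np.array(s['tool_pos'])
f=lambda a,z:((at(c,np.array(a,float)/2.1+[180,60],z)-p)@R).round(1)
print('stops outer',f([(108,83),(450,82)],24)); print('tile',f([(157,137),(401,137)],29)); print('near stop ends',f([(141,541),(167,541),(393,541),(421,541)],24))
E
```

```text
stops outer [[ 83.6 -42.1  19.5]
 [ 83.8  41.1  19.5]]
tile [[ 71.  -29.9  14.5]
 [ 71.   28.9  14.5]]
near stop ends [[-45.7 -41.2  19.5]
 [-45.7 -33.5  19.5]
 [-45.7  33.2  19.5]
 [-45.7  41.5  19.5]]
```

>>> carry_out:
  motion:
    - [[0.001,0,0],[0,0,0],-1]
    - [[0,0,0.0005],[0,0,0],-1]
    - [[0,0,0.0005],[0,0,0],-1]
    - [[0,0,0],[0,0,0],-1]
    - [[0,0,0],[0,0,0],-1]

```text
clock: 10.3
tool_pos: [557.4, 75.0, 42.5]
ee_rot: [[0.995, -0.096, 0.0], [-0.096, -0.995, -0.0], [0.0, 0.0, -1.0]]
wrist_force: [-0.7, 0.7, -1.1]
opening: 59.7
```

>>> carry_out:
  motion:
    - [[0,0,0.0005],[0,0,0],-1]
    - [[0,0,0],[0,0,0],-1]
    - [[0,0,0],[0,0,0],-1]

```text
clock: 10.68
tool_pos: [557.4, 75.0, 42.5]
ee_rot: [[0.995, -0.096, 0.0], [-0.096, -0.995, -0.0], [0.0, -0.0, -1.0]]
wrist_force: [-3.0, -0.7, 4.9]
opening: 59.7
```

>>> carry_out:
  motion:
    - [[0,0,-0.0005],[0,0,0],0.6]
    - [[0,0,0],[0,0,0],0.6]
    - [[0,0,0],[0,0,0],0.6]
    - [[0,0,0],[0,0,0],0.6]
    - [[0,0,-0.01],[0,0,0],0.6]
    - [[0,0,-0.03],[0,0,0],0.6]
    - [[0,0,-0.03],[0,0,0],0.6]
    - [[0,0,-0.03],[0,0,0],0.6]
    - [[0,0,-0.03],[0,0,0],0.6]
    - [[0,0,-0.03],[0,0,0],0.6]
    - [[0,0,-0.03],[0,0,0],0.6]
    - [[0,0,-0.025],[0,0,0],0.6]
    - [[0,0,0],[0,0,0],0.6]
    - [[0,0,0],[0,0,0],0.6]

```text
clock: 12.42
tool_pos: [557.0, 74.9, 256.6]
ee_rot: [[0.995, -0.096, -0.001], [-0.096, -0.995, -0.0], [-0.001, 0.0, -1.0]]
wrist_force: [-0.9, -0.3, -0.5]
opening: 74.9
```

```bash
python3 - <<'E'
from h import *
s=bot.observe(); print({k:np.round(s[k],3).tolist() for k in('clock','tool_pos','wrist_force','opening')})
cap('wrist','w5')
E
```

```text
{'clock': 12.425, 'tool_pos': [557.03, 74.939, 256.608], 'wrist_force': [-0.901, -0.255, -0.539], 'opening': 74.9}
```

View pics/w5.png

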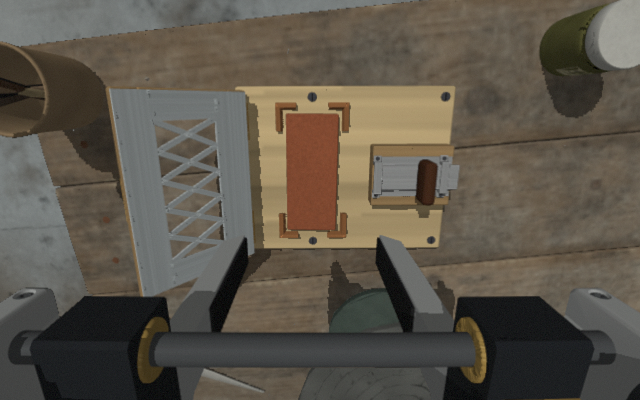

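The tile lies inside all four stops at (313,172), with small gaps all round. The leaf's free edge runs from (110,90) to (138,296), and the brush pot is at (45,90). I'll check the leaf angle and the pot clearance.

```bash
python3 - <<'E'
from h import *
c=load('w5'); 
st=at(c,[(276,103),(349,103),(279,237),(347,236)],24); print('stops',st.round(1)); N=st[:,:2].mean(0); a=np.radians(-5.2)
Rz=np.array([[np.cos(a),-np.sin(a)],[np.sin(a),np.cos(a)]]); print('nest',N)
t=at(c,[(286,113),(338,113),(287,231),(339,231)],28); print('tile in nest',((t[:,:2]-N)@Rz).round(1))
for th in np.arange(2.0,2.4,.05):
  u=np.array([-np.cos(th),np.sin(th)]); n=np.array([np.sin(th),np.cos(th)]); q=np.array([74,36])+136*u+4*n
  P=[[*(N+Rz@[x,q[0]]),q[1]] for x in(95,-95)]; print(th.round(2),q.round(0),proj(c,P).round(0).tolist())
T=load('top0'); print('pot rim w',at(c,[(105,92),(0,40),(60,135)],100).round(0).tolist()); print('top brushes',at(T,[(172,127),(187,122),(204,150),(190,165)],150).round(0).tolist())
E
```

```text
stops [[643.1 108.1  24. ]
 [635.1  26.3  24. ]
 [481.7 124.8  24. ]
 [474.7  39.3  24. ]]
nest [558.65652695  74.62590739]
tile in nest [[ 70.1  29.7]
 [ 69.8 -28.7]
 [-71.6  32.4]
 [-72.  -32.2]]
2.0 [134. 158.] [[130.0, 84.0], [163.0, 309.0]]
2.05 [140. 155.] [[124.0, 85.0], [158.0, 307.0]]
2.1 [146. 151.] [[119.0, 85.0], [154.0, 305.0]]
2.15 [152. 148.] [[114.0, 85.0], [149.0, 303.0]]
2.2 [157. 144.] [[110.0, 86.0], [146.0, 300.0]]
2.25 [163. 139.] [[107.0, 86.0], [142.0, 298.0]]
2.3 [168. 135.] [[104.0, 86.0], [139.0, 295.0]]
2.35 [172. 130.] [[102.0, 87.0], [137.0, 292.0]]
pot rim w [[667.0, 254.0, 100.0], [721.0, 336.0, 100.0], [634.0, 307.0, 100.0]]
top brushes [[720.0, 378.0, 150.0], [733.0, 338.0, 150.0], [656.0, 290.0, 150.0], [617.0, 326.0, 150.0]]
```

>>> carry_out:
  motion:
    - [[-0.0055,-0.0243,0],[0,0,0],-1]
    - [[-0.0055,-0.0243,0],[0,0,0],-1]
    - [[-0.0055,-0.0243,0],[0,0,0],-1]
    - [[-0.0055,-0.0243,0],[0,0,0],-1]
    - [[-0.0055,-0.0243,0],[0,0,0],-1]
    - [[-0.0055,-0.0243,0],[0,0,0],-1]
    - [[-0.0055,-0.0243,0],[0,0,0],-1]
    - [[-0.0055,-0.0243,0],[0,0,0],-1]
    - [[0,0,0],[0,0,0],-1]
    - [[0,0,0],[0,0,0],-1]
    - [[0,0,0.027],[0,0,0],-1]
    - [[0,0,0.027],[0,0,0],-1]
    - [[0,0,0.027],[0,0,0],-1]
    - [[0,0,0.027],[0,0,0],-1]
    - [[0,0,0.027],[0,0,0],-1]
    - [[0,0,0],[0,0,0],-1]

```text
clock: 14.48
tool_pos: [531.7, 271.5, 120.8]
ee_rot: [[0.995, -0.097, -0.003], [-0.097, -0.995, -0.002], [-0.003, 0.002, -1.0]]
wrist_force: [0.9, 0.3, 0.8]
opening: 0.8
```

>>> carry_out:
  motion:
    - [[-0.018,0,0],[0,0,0],-1]
    - [[-0.017,0,0],[0,0,0],-1]
    - [[0,0.013,0],[0,0,0],-1]
    - [[0,0.013,0],[0,0,0],-1]
    - [[0,0.013,0],[0,0,0],-1]
    - [[0,0.013,0],[0,0,0],-1]
    - [[0,0.013,0],[0,0,0],-1]
    - [[0,0.013,0],[0,0,0],-1]
    - [[0,0.013,0],[0,0,0],-1]
    - [[0,0.013,0],[0,0,0],-1]
    - [[0,0,0],[0,0,0],-1]

```text
clock: 15.85
tool_pos: [487.3, 171.5, 122.3]
ee_rot: [[0.995, -0.097, -0.001], [-0.097, -0.995, -0.001], [-0.001, 0.001, -1.0]]
wrist_force: [0.1, 0.8, -0.2]
opening: 0.5
```

>>> carry_out:
  motion:
    - [[0,0.0107,-0.007],[0,0,0],-1]
    - [[0,0.0107,-0.007],[0,0,0],-1]
    - [[0,0.0107,-0.007],[0,0,0],-1]
    - [[0,0.0105,0.0015],[0,0,0],-1]
    - [[0,0.0105,0.0015],[0,0,0],-1]
    - [[0,0.0105,0.002],[0,0,0],-1]
    - [[0,0.0105,0.002],[0,0,0],-1]
    - [[0,0.0085,0.006],[0,0,0],-1]
    - [[0,0.0085,0.007],[0,0,0],-1]
    - [[0,0.0085,0.008],[0,0,0],-1]
    - [[0,0.0085,0.009],[0,0,0],-1]

```text
clock: 17.23
tool_pos: [476.9, 64.4, 105.8]
ee_rot: [[0.995, -0.096, -0.0], [-0.096, -0.995, -0.0], [-0.0, 0.0, -1.0]]
wrist_force: [-0.4, 0.9, 0.5]
opening: 0.6
```

```bash
python3 - <<'E'
from h import *
s=bot.observe(); print({k:np.round(s[k],3).tolist() for k in('clock','tool_pos','wrist_force','joint_positions')})
a=cap('scene','s1'); b=cap('wrist','w6')
i=cv2.imread('pics/s1.png')[150:290,200:420]; j=cv2.imread('pics/w6.png')
i=cv2.resize(i,(629,400),interpolation=cv2.INTER_CUBIC); k=np.vstack([i[:, :],cv2.resize(j,(629,393))])
cv2.imwrite('pics/m1.png',cv2.resize(k,(476,600)))
E
```

```text
{'clock': 17.225, 'tool_pos': [476.93, 64.381, 105.779], 'wrist_force': [-0.397, 0.875, 0.508], 'joint_positions': [0.058, 0.294, 1.838, -0.0, 1.01, 1.725]}
```

View pics/m1.png

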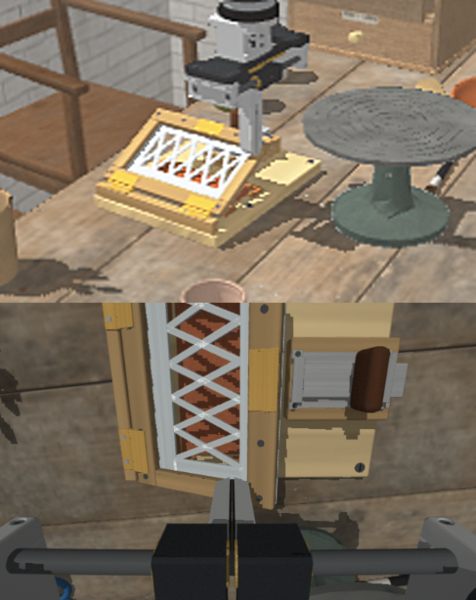

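The composite shows the leaf folded to roughly 0.4 rad. The finger is on its end frame and well clear of the turntable. Next I move over the middle of the free rail and press down.

>>> carry_out:
  motion:
    - [[0,0,-0.012],[0,0,0],-1]
    - [[0,0,-0.012],[0,0,0],-1]
    - [[0.02,0.007,0],[0,0,0],-1]
    - [[0.02,0.007,0],[0,0,0],-1]
    - [[0.02,0.007,0],[0,0,0],-1]
    - [[0.02,0.007,0],[0,0,0],-1]
    - [[0,0,0],[0,0,0],-1]
    - [[0,0,0.008],[0,0,0],-1]
    - [[0,0,0.008],[0,0,0],-1]
    - [[0,0,0.008],[0,0,0],-1]
    - [[0,0,0.008],[0,0,0],-1]
    - [[0,0,0.008],[0,0,0],-1]
    - [[0,0,0.008],[0,0,0],-1]
    - [[0,0,0.008],[0,0,0],-1]
    - [[0,0,0.007],[0,0,0],-1]
    - [[0,0,0],[0,0,0],-1]
    - [[0,0,0],[0,0,0],-1]

```text
clock: 19.45
tool_pos: [554.1, 29.4, 67.6]
ee_rot: [[0.995, -0.096, 0.0], [-0.096, -0.995, 0.0], [0.0, -0.0, -1.0]]
wrist_force: [-0.7, 0.2, 0.1]
opening: 0.1
```

>>> carry_out:
  motion:
    - [[0,0,0.002],[0,0,0],-1]
    - [[0,0,0.002],[0,0,0],-1]
    - [[0,0,0.001],[0,0,0],-1]
    - [[0,0,0.0005],[0,0,0],-1]
    - [[0,0,0],[0,0,0],-1]
    - [[0,0,0],[0,0,0],-1]

```text
clock: 20.2
tool_pos: [554.1, 29.4, 62.2]
ee_rot: [[0.995, -0.096, 0.0], [-0.096, -0.995, -0.0], [0.0, 0.0, -1.0]]
wrist_force: [-1.5, 0.0, 5.4]
opening: 0.7
```

>>> carry_out:
  motion:
    - [[0,0,0.0005],[0,0,0],-1]
    - [[0,0,0.0005],[0,0,0],-1]
    - [[0,0,0],[0,0,0],-1]
    - [[0,0,0],[0,0,0],-1]

```text
clock: 20.7
tool_pos: [554.2, 29.3, 62.1]
ee_rot: [[0.995, -0.096, 0.001], [-0.096, -0.995, -0.0], [0.001, 0.0, -1.0]]
wrist_force: [-6.9, -0.9, 15.0]
opening: 0.7
```

>>> carry_out:
  motion:
    - [[0,0,-0.01],[0,0,0],-1]
    - [[0,0,-0.025],[0,0,0],-1]
    - [[0,0,-0.03],[0,0,0],-1]
    - [[0,0,0],[0,0,0],-1]
    - [[0,0.0224,0],[0,0,0],-1]
    - [[0,0.0224,0],[0,0,0],-1]
    - [[0,0.0224,0],[0,0,0],-1]
    - [[0,0.0224,0],[0,0,0],-1]
    - [[0,0.0224,0],[0,0,0],-1]
    - [[0,0,0],[0,0,0],-1]
    - [[0,0,0],[0,0,0],-1]

```text
clock: 22.08
tool_pos: [543.0, -81.5, 125.4]
ee_rot: [[0.995, -0.096, -0.001], [-0.096, -0.995, 0.0], [-0.001, -0.0, -1.0]]
wrist_force: [-0.3, 0.7, 0.3]
opening: 0.2
```

```bash
python3 - <<'E'
from h import *
s=bot.observe(); print({k:np.round(s[k],3).tolist() for k in('clock','tool_pos','wrist_force')})
p=np.array(s['tool_pos']); N=np.array([558.7,74.6]); a=np.radians(-5.2)
Rz=np.array([[np.cos(a),-np.sin(a)],[np.sin(a),np.cos(a)]]); print('jig',(p[:2]-N)@Rz)
c=cap('wrist','w7')
E
```

```text
{'clock': 22.075, 'tool_pos': [543.05, -81.542, 125.378], 'wrist_force': [-0.295, 0.7, 0.325]}
jig [  -1.43409118 -156.91766027]
```

View pics/w7.png

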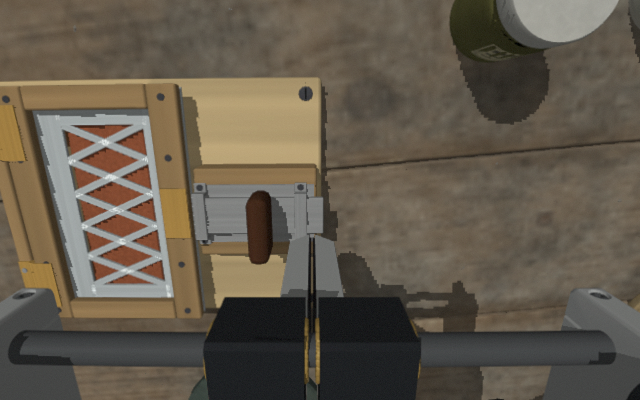

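The leaf lies flat with its free rail at (175,200). The grip's top spans (260,192) to (260,265), left of the fingers. I'll locate it in the tool frame.

```bash
python3 - <<'E'
from h import *
c=load('w7'); s=bot.observe(); R=np.array(s['ee_rot']); p=np.array(s['tool_pos'])
g=at(c,[(260,191),(260,240),(247,215),(272,215)],84); print(((g-p)@R).round(1))
l=at(c,[(186,188),(190,238)],40); print('leaf edge',((l-p)@R).round(1))
E
```

```text
[[ 29.7 -32.9  41.5]
 [ -3.  -34.3  41.5]
 [ 14.1 -41.8  41.5]
 [ 14.1 -26.   41.5]]
leaf edge [[ 20.7 -95.8  85.5]
 [-19.9 -97.   85.6]]
```

>>> carry_out:
  motion:
    - [[0.003,0,0.015],[0,0,0],-1]
    - [[0,0,0.015],[0,0,0],-1]
    - [[0,0,0.013],[0,0,0],-1]
    - [[0,0,0],[0,0,0],-1]
    - [[0,-0.006,0],[0,0,0],-1]
    - [[0,-0.006,0],[0,0,0],-1]
    - [[0,-0.006,0],[0,0,0],-1]
    - [[0,-0.006,0],[0,0,0],-1]
    - [[0,-0.006,0],[0,0,0],-1]
    - [[0,-0.006,0],[0,0,0],-1]
    - [[0,-0.006,0],[0,0,0],-1]
    - [[0,-0.004,0],[0,0,0],-1]
    - [[0,0,0],[0,0,0],-1]

```text
clock: 23.75
tool_pos: [550.6, -36.1, 82.8]
ee_rot: [[0.995, -0.096, -0.0], [-0.096, -0.995, 0.0], [-0.0, -0.0, -1.0]]
wrist_force: [-0.3, 0.7, -0.4]
opening: 0.7
```

>>> carry_out:
  motion:
    - [[0,-0.002,0],[0,0,0],-1]
    - [[0,-0.001,0],[0,0,0],-1]
    - [[0,-0.001,0],[0,0,0],-1]
    - [[0,-0.001,0],[0,0,0],-1]

```text
clock: 24.25
tool_pos: [551.0, -31.6, 82.8]
ee_rot: [[0.995, -0.096, -0.0], [-0.096, -0.995, 0.0], [-0.0, 0.0, -1.0]]
wrist_force: [-1.9, -0.9, -0.9]
opening: 0.2
```

>>> carry_out:
  motion:
    - [[0,-0.001,0],[0,0,0],-1]
    - [[0,-0.001,0],[0,0,0],-1]
    - [[0,-0.001,0],[0,0,0],-1]
    - [[0,0,0],[0,0,0],-1]

```text
clock: 24.75
tool_pos: [551.1, -30.6, 82.8]
ee_rot: [[0.995, -0.096, -0.001], [-0.096, -0.995, -0.003], [-0.001, 0.003, -1.0]]
wrist_force: [-3.8, -17.8, -1.9]
opening: 0.5
```

The force jumped to 18 N with no further motion, so the bolt should be at its end stop. I'll back off and inspect.

>>> carry_out:
  motion:
    - [[0,0.008,0],[0,0,0],-1]
    - [[0,0.01,0],[0,0,0],-1]
    - [[0,0,-0.025],[0,0,0],-1]
    - [[0,0,-0.03],[0,0,0],-1]
    - [[0,0,-0.03],[0,0,0],-1]
    - [[0,0,-0.03],[0,0,0],-1]
    - [[0,0,-0.03],[0,0,0],-1]
    - [[0,0,0],[0,0,0],-1]
    - [[0,0,0],[0,0,0],-1]

```text
clock: 25.88
tool_pos: [549.4, -46.6, 227.0]
ee_rot: [[0.995, -0.096, -0.001], [-0.096, -0.995, 0.0], [-0.001, -0.0, -1.0]]
wrist_force: [-0.1, -0.3, -1.4]
opening: 0.5
```

```bash
python3 - <<'E'
from h import *
c=cap('wrist','w8'); cap('scene','s2')
i=cv2.imread('pics/s2.png')[150:290,200:420]; j=cv2.imread('pics/w8.png')[30:330,0:480]
k=np.vstack([cv2.resize(i,(480,305),interpolation=cv2.INTER_CUBIC)[20:],j]); cv2.imwrite('pics/m2.png',k); print(k.shape)
E
```

```text
(585, 480, 3)
```

View pics/m2.png

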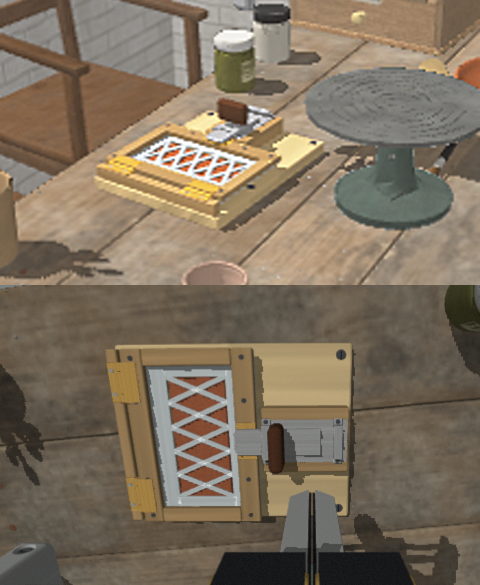

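The composite shows the leaf flat over the tile and the tongue lying on top of the free rail (236–262, 441). The jars and cup are undisturbed. One numeric check of the bolt travel, then I hand in.

```bash
python3 - <<'E'
from h import *
c=load('w8'); N=np.array([558.7,74.6]); a=np.radians(-5.2)
Rz=np.array([[np.cos(a),-np.sin(a)],[np.sin(a),np.cos(a)]])
g=at(c,[(268.5,180),(283.5,180)],84); print('grip',((g[:,:2]-N)@Rz).round(1))
l=at(c,[(260,120),(262,235)],40); print('leaf edge',((l[:,:2]-N)@Rz).round(1))
t=at(c,[(236,186)],43); print('tongue',((t[:,:2]-N)@Rz).round(1))
print(bot.observe()['wrist_force'])
bot.hand_in()
E
```

```text
grip [[ 15.8 -80.5]
 [ 15.7 -94.4]]
leaf edge [[ 67.9 -68.6]
 [-56.6 -64.7]]
tongue [[  0.3 -40.4]]
[ 0.33625019  0.84838671 -0.39276956]
the job is handed in; nothing more can be done
```

The job is done and handed in at about 26 s, well under the 72 s limit. The tile is in the nest, the stencil leaf is folded fully down on it, and the bolt is pushed to its end stop.

**Last checks**
- **Tile:** the wrist picture after release showed it inside all four corner stops. It was lowered until it touched (about 5 N) before I opened the fingers.
- **Leaf:** pressed down on its free rail, it stopped at fingertip height of about 40 mm. The force rose to 15 N without further travel, and later pictures show it flat.
- **Bolt:** it stopped hard at about 18 N. The grip's centre measured about 87 mm from the nest's centre, against 86 mm for full travel, and the tongue lies on top of the rail.
- **Bystanders:** the jars and cup looked undisturbed in the final picture. I did not measure their positions again.

**Disagreements**
- The top camera placed the nest about 3–4 mm away from where the wrist camera did. I used the wrist view of tile and stops together for the placing.
- The final rough reading of the leaf edge came out at 65–69 mm against a nominal 62 mm. The tongue's overlap read about 22 mm against 17 mm. I put both down to picture-reading error and did not recheck.

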